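Tighten the water-filter cap with the click key

ROBOT

A 6-joint arm with a two-finger parallel gripper is mounted at the origin on the work surface. World frame = base frame: x ahead of the robot, y to its left, z up, the work surface at z = 0. Lengths are in m, angles in rad, forces in N, time in s.
With the tool pointing down it reaches from about 0.425 to 0.925 m from the base axis. Payload 12.5 kg.
Tool frame: the origin (TCP) lies on the mounting face of the last link; the fingertips stand 173 mm ahead of it and the grasp point (between the pads) lies 155 mm ahead of it (r.tips_ahead is the distance from the TCP to the fingertips, in m); z points along the fingers, y is the line along which they close (so a half turn about z gives the same grasp; the last joint's range is limited). The gripper opens to 85 mm and grips with 20 to 120 N. Pads are 22 mm wide; open, the fingers measure 114 mm over their backs; the gripper's body (76 mm by 85 mm) begins 54 mm behind the grasp point. The pads swing forward as they close: fully open they stand 13 mm farther back than shut.
Start: joints at [1.231, 0.491, 1.559, -0, 1.092, -0.106], TCP at [0.145, 0.608, 0.405] pointing down, gripper open.
Joint ranges: [-3.1, 3.1], [-0.84, 2.19], [0.05, 2.79], [-1.13, 4.28], [0.06, 2.93], [-2.69, 2.69]. Speed limits (rad/s): [2.22, 2.22, 2.79, 3.14, 3.14, 3.14].

INTERFACE

Orientations are given as a rotation vector (axis times angle).
In Python, from bench import r gives the robot as it stands. Calls block until the motion is done:
- r.move_ptp(position, orientation): joint-space move of the TCP to a pose.
- r.move_linear(position, feed=0.15, rotation=None): straight line of the TCP; rotation=None keeps the orientation; feed is the mean speed in m/s.
- r.move_j(angles): joint-space move.
- r.set_gripper(opening, newtons=None): finger opening in m; newtons is the grip in N (None keeps the last); returns when the fingers have stopped.
- r.hold(seconds).
- r.ik(position, orientation): joint angles nearest the present ones, or None.
- r.grab_frame(name): name is "scene" or "top" or "wrist"; returns a dict with "img" (400x640x3 uint8, blue, green, red), "intrinsics" (3x3 intrinsics, pixels), "camera_from_world" (4x4, takes a point from world to camera coordinates). Camera axes: x right, y down, z forward; pixel columns grow to the right and rows downward; lengths in m; the calibration is good to about 2 mm. A picture is of the moment at which its call begins. There is no depth.
A pose or a line that the arm cannot do raises r.MotionError and nothing moves.
- r.hand_in(): hands the job in; it is judged then, once.
Readings, each from a call of its own:
- r.current_time(): time.
- r.current_joint_pos(): joint angles.
- r.current_joint_velocities(): joint speeds.
- r.current_joint_torque(): joint torques, N m.
- r.current_ee_pos(): TCP position.
- r.current_tcp_rot(): TCP orientation.
- r.current_force(): force on the tool from outside, world axes, zero at the start.
- r.current_wrist_torque(): the same for the moment, N m.
- r.current_width(): finger opening in m.
- r.current_grasp_force(): force on a finger pad.
Only numpy, scipy, OpenCV 4.12 (cv2) and the standard library are available. Lean on these libraries where they do the work, as an engineer would, in place of code of your own. Each camera call takes 0.05 s, during which the arm holds its last target. There are 200 camera calls.

TASK

Take the red and yellow click key off its stand, lower it gently and squarely all the way down over the white wing on the blue water-filter cap, and turn the cap clockwise (seen from above) until the key clicks, that is until its red handle breaks over against its yellow cup; stop right there and do not force the handle on to its solid stop. Then lift the key off, leaving the cap tightened, set it fully back down on its stand and let go, leaving the mug, jar and bowl where they are.

Things in the scene. Friction and masses are not known exactly. Their poses are not given: they have to be found in the camera images.
- filter: Counter-top water filter, fixed: square steel base 140 x 140 x 10 mm, upright white cylinder 100 mm across, steel spout on its +x side. Origin: centre of the underside. Its cap, a blue disc 104 mm across with an upright white wing on top, covers it from height 110 to 132 mm (wing top 150 mm) and turns about the vertical axis through the origin.
- cap_seat (a point): Centre of the cap's flat top at the foot of its wing (upright bar 48 x 10 mm, 18 mm high, rounded top); the key's mouth rests here when fully down. Turns with the cap: x along the wing, z up. The cap turns easily (about 0.05 N m, both ways) for an unknown 0.3 to 1.15 rad clockwise from its start, then sits tight on its gasket and stops.
- cap_mark (a point): Orange mark at the rim of the cap's top, 45 mm from the axis, in line with the wing (cap's +x).
- dock: Stand of the key, fixed: steel disc 90 mm across, 18 mm thick, with a dark upright bar on top just like the cap's wing (48 x 10 mm, 18 mm high, along the stand's x axis). Origin: centre of the underside.
- dock_seat (a point): Centre of the stand's flat top (18 mm above the counter) at the foot of its bar; x axis along the bar. Where the mouth of the key rests on the stand.
- key: The click key, about 0.27 kg, 74 mm tall, on its stand at the start. Origin: centre of its underside (mouth), z up. Red handle: bar 90 mm long (key x), 16 mm thick (key y), from 50 to 74 mm above the origin. Steel shaft 14 mm thick (28 to 50 mm). Yellow cup below, 64 x 29 x 28 mm, fits over wing or stand's bar, either way round.
- key_grip (a point): Middle of the red handle, 62 mm above the key's mouth, where to grip it from above across its 16 mm; the shaft leaves room for the fingertips.
- key_mouth (a point): Centre of the underside of the yellow cup; turns with the cup. The cup's slot, open below, is 52 mm long (x axis), 13 mm wide, 20 mm deep: over a wing it has 1.5 mm play at each side and 2 mm at each end. It is parallel to the handle until the key clicks.
- key_cup (a joint): Break-over angle of handle against cup (rad), clockwise positive. 0: in line, not clicked. Stays near 0 up to about 0.25 N m, then gives way: the handle breaks over at this steady preset torque, which rises no more, up to a solid stop at 0.4. Above 0.1 it has clicked. Springs back to 0 when the handle is eased back. Anticlockwise it is solid.
- mug: Blue mug, 80 mm across, 85 mm tall; bystander. Origin: centre of the underside.
- jar: Amber jar with steel lid, 60 mm across, 80 mm tall; bystander. Origin: centre of the underside.
- bowl: White bowl, 110 mm across, 45 mm tall; bystander. Origin: centre of the underside.

How it is judged:
On the way, in this order (a step that is already met when the one before it is completed fails the run):
1. the key is fully down over the wing of the cap, not yet clicked (distance between key_mouth and cap_seat below 0.006 m and angle between key's own z axis and vertical below 0.12 rad and value of joint key_cup below 0.08 rad), for 0.1 s.
2. with the key down on the wing, the handle breaks over (clicks) by more than 0.1 rad, the cap having turned (distance between key_mouth and cap_seat below 0.008 m and value of joint key_cup above 0.1 rad and distance of cap_mark from where it was at the start of the episode above 0.011 m), for 0.1 s.
At the end, for the whole second after the job is handed in: The key stands upright and at rest on its stand (its mouth within 6 mm of the stand's seat, leaning less than 0.1 rad), unclicked (below 0.08 rad) and let go, and the mark on the cap's rim is still more than 11 mm from where it began (distance between key_mouth and dock_seat below 0.006 m and angle between key's own z axis and vertical below 0.1 rad and linear speed of key below 0.02 m/s and value of joint key_cup below 0.08 rad and distance of cap_mark from where it was at the start of the episode above 0.011 m); the robot touches nothing.
It fails at once if the handle is turned on past the click, beyond 0.34 rad, towards its solid stop (value of joint key_cup above 0.34 rad).
It fails at once if the key is pressed on the filter with more than 35 N (contact force between key and filter above 35 N).
It fails at once if the mug is moved by more than 20 mm (distance of mug from where it was at the start of the episode above 0.02 m).
It fails at once if the jar is moved by more than 20 mm (distance of jar from where it was at the start of the episode above 0.02 m).
It fails at once if the bowl is moved by more than 20 mm (distance of bowl from where it was at the start of the episode above 0.02 m).
It also fails if it takes over 72 s, if anything falls off the work surface, if the arm or the gripper's body presses on something with over 40 N, if the wrist force passes 120 N, or if a joint passes its speed limit or range.

## Working session

There is one attempt and no reset: what is moved stays moved. The work goes in short steps, each a Python script; the robot and the scene stay as the last script left them, time stands still between calls to the robot, and variables do not carry over. Pictures are saved under pics/ and viewed, at most 10 in all, crops included, and the job is handed in when it is done.

```bash
mkdir -p pics; ls
python3 - <<'E'
from bench import r
import cv2,numpy as np
for n in ("scene","top"):
    f=r.grab_frame(n); cv2.imwrite(f"pics/{n}0.png",f["img"]); np.savez(f"{n}0.npz",**f)
    print(n,np.round(f["intrinsics"],1).tolist(),np.round(f["camera_from_world"],3).tolist())
print(r.current_time(),r.current_ee_pos(),r.current_tcp_rot(),r.current_force())
E
```

```text
bench.py
pics
scene [[428.9, 0.0, 322.3], [0.0, 428.9, 200.1], [0.0, 0.0, 1.0]] [[-0.413, 0.91, -0.019, 0.161], [0.693, 0.301, -0.656, -0.333], [-0.591, -0.284, -0.755, 1.274], [0.0, 0.0, 0.0, 1.0]]
top [[379.6, 0.0, 321.2], [0.0, 379.6, 200.7], [0.0, 0.0, 1.0]] [[0.012, -1.0, -0.014, 0.1], [-0.986, -0.01, -0.166, 0.561], [0.166, 0.015, -0.986, 1.013], [0.0, 0.0, 0.0, 1.0]]
0.1 [0.144767   0.60798319 0.40418822] [-3.66367079e-01 -3.11991875e+00  1.52167072e-03] [0.2859513  0.04501516 0.4432803 ]
```

View pics/top0.png

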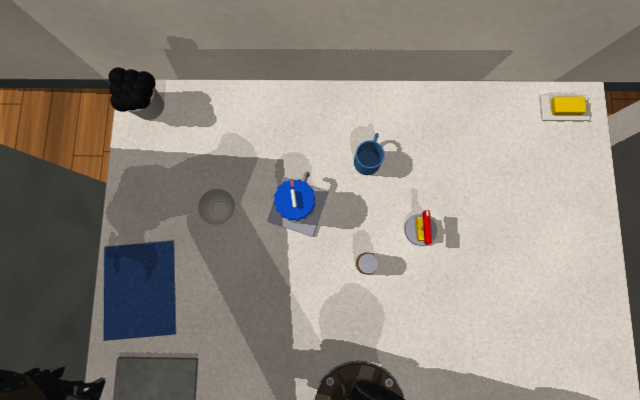

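View pics/scene0.png

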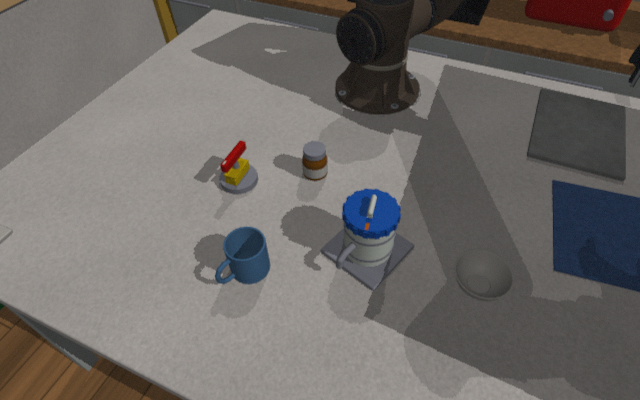

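The top view shows the key near (426,228), the cap near (295,200) with its orange mark up at (292,184), the mug at (368,156), the jar at (367,263) and the bowl at (216,206). The scene view shows the key on its stand at (235,160) and the cap at (371,213).

```bash
cat > h.py <<'E'
from bench import r
import cv2,numpy as np
from scipy.spatial.transform import Rotation as R
def ray(f,uv):
    M=f["camera_from_world"];c=-M[:3,:3].T@M[:3,3]
    d=M[:3,:3].T@np.linalg.solve(f["intrinsics"],[uv[0],uv[1],1]);return c,d/np.linalg.norm(d)
def onz(f,uv,z):
    c,d=ray(f,uv);return c+d*(z-c[2])/d[2]
def tri(obs):   # least-squares crossing of rays
    A=np.zeros((3,3));b=np.zeros(3);L=[]
    for f,uv in obs:
        c,d=ray(f,uv);P=np.eye(3)-np.outer(d,d);A+=P;b+=P@c;L.append((c,P))
    x=np.linalg.solve(A,b);return x,max(np.linalg.norm(P@(x-c)) for c,P in L)
HSV={"red":[(0,150,60),(6,255,255)],"yellow":[(22,140,60),(34,255,255)],"orange":[(8,150,80),(20,255,255)],"blue":[(105,180,50),(125,255,255)],"white":[(0,0,130),(179,60,255)]}
def mask(img,col):
    h=cv2.cvtColor(img,cv2.COLOR_BGR2HSV);m=cv2.inRange(h,*map(np.array,HSV[col]))
    if col=="red": m|=cv2.inRange(h,np.array((174,150,60)),np.array((179,255,255)))
    return m
def blobs(m,amin=10):
    cs=cv2.findContours(m,cv2.RETR_EXTERNAL,cv2.CHAIN_APPROX_NONE)[0]
    return sorted([c for c in cs if cv2.contourArea(c)>amin],key=cv2.contourArea,reverse=True)
def rot(yaw):   # tool down; tool y axis (closing line) at world angle yaw+90deg, tool x at yaw
    return (R.from_euler("z",yaw)*R.from_rotvec([np.pi,0,0])).as_rotvec()
def snap(n,name):
    f=r.grab_frame(n);cv2.imwrite(f"pics/{name}.png",f["img"]);np.savez(f"{name}.npz",**f);return f
E
python3 - <<'E'
from h import *
F={n:dict(np.load(f"{n}0.npz")) for n in("top","scene")}
for n,f in F.items():
    for c in("red","yellow","orange","blue"):
        print(n,c,[(np.round(cv2.minAreaRect(b)[0],1).tolist(),cv2.contourArea(b)) for b in blobs(mask(f["img"],c),6)[:5]])
print("key",onz(F["top"],(427,227),.092),onz(F["scene"],(234,157),.085))
print("cap",onz(F["top"],(295,200),.132),onz(F["scene"],(371,213),.132))
print("mug",onz(F["top"],(368,156),.085),"jar",onz(F["top"],(367,263),.08))
print(R.from_rotvec(r.current_tcp_rot()).as_matrix().round(2))
f=snap("wrist","w0");M=f["camera_from_world"];T=np.eye(4);T[:3,:3]=R.from_rotvec(r.current_tcp_rot()).as_matrix();T[:3,3]=r.current_ee_pos()
print((M@T).round(3).tolist(),f["intrinsics"].round(1).tolist())
E
```

```text
top red [([426.7, 227.4], 179.5)]
top yellow [([568.5, 105.5], 560.5), ([419.4, 228.5], 129.5)]
top orange [([53.3, 130.5], 7780.5)]
top blue [([294.0, 200.0], 1191.5)]
scene red [([578.5, 15.0], 2251.0), ([233.1, 156.2], 269.5)]
scene yellow [([237.5, 171.5], 324.5)]
scene orange [([320.7, 162.5], 43.5), ([366.6, 225.9], 9.0)]
scene blue [([371.0, 213.0], 2095.0)]
key [ 0.48530397 -0.1743337   0.092     ] [ 0.49457478 -0.1692714   0.085     ]
cap [0.54717872 0.17214685 0.132     ] [0.56204692 0.17947963 0.132     ]
mug [ 0.67960681 -0.02143852  0.085     ] jar [ 0.38978487 -0.01703257  0.08      ]
[[-0.97  0.23 -0.  ]
 [ 0.23  0.97 -0.  ]
 [ 0.   -0.   -1.  ]]
[[-0.001, 1.0, -0.0, -0.0], [-0.959, -0.001, -0.284, 0.077], [-0.284, 0.0, 0.959, -0.01], [0.0, 0.0, 0.0, 1.0]] [[339.9, 0.0, 315.6], [0.0, 339.9, 202.7], [0.0, 0.0, 1.0]]
```

Run:
```python
from h import *
for p in([.49,-.172,.35],[.555,.176,.38]):
    for y in(0,.2,-.5,-1.,-1.5,np.pi,np.pi+.2,np.pi-.5,np.pi-1,np.pi-1.5):
        q=r.ik(p,rot(y));print(p,round(y,2),None if q is None else np.round(q,2))
```

```text
[0.49, -0.172, 0.35] 0 [-0.46  0.41  1.88 -0.    0.85  1.11]
[0.49, -0.172, 0.35] 0.2 [-0.46  0.41  1.88  0.    0.85  0.91]
[0.49, -0.172, 0.35] -0.5 [-0.46  0.41  1.88  0.    0.85  1.61]
[0.49, -0.172, 0.35] -1.0 [-0.46  0.41  1.88 -0.    0.85  2.11]
[0.49, -0.172, 0.35] -1.5 [-0.46  0.41  1.88 -0.    0.85  2.61]
[0.49, -0.172, 0.35] 3.14 [-0.46  0.41  1.88  0.    0.85 -2.04]
[0.49, -0.172, 0.35] 3.34 [-0.46  0.41  1.88  0.    0.85 -2.24]
[0.49, -0.172, 0.35] 2.64 [-0.46  0.41  1.88  0.    0.85 -1.54]
[0.49, -0.172, 0.35] 2.14 [-0.46  0.41  1.88  0.    0.85 -1.04]
[0.49, -0.172, 0.35] 1.64 [-0.46  0.41  1.88 -0.    0.85 -0.54]
[0.555, 0.176, 0.38] 0 [ 0.19  0.46  1.7  -0.    0.99  1.76]
[0.555, 0.176, 0.38] 0.2 [0.19 0.46 1.7  0.   0.99 1.56]
[0.555, 0.176, 0.38] -0.5 [0.19 0.46 1.7  0.   0.99 2.26]
[0.555, 0.176, 0.38] -1.0 None
[0.555, 0.176, 0.38] -1.5 None
[0.555, 0.176, 0.38] 3.14 [ 0.19  0.46  1.7   0.    0.99 -1.38]
[0.555, 0.176, 0.38] 3.34 [ 0.19  0.46  1.7   0.    0.99 -1.58]
[0.555, 0.176, 0.38] 2.64 [ 0.19  0.46  1.7  -0.    0.99 -0.88]
[0.555, 0.176, 0.38] 2.14 [ 0.19  0.46  1.7  -0.    0.99 -0.38]
[0.555, 0.176, 0.38] 1.64 [ 0.19  0.46  1.7  -0.    0.99  0.12]
```

Run:
```python
from h import *
for nm,p in(("c",(.555,.176,.42)),("k",(.49,-.172,.36))):
    for i,d in enumerate((-.035,.035)):
        q=np.array(p)+[0.0,d,0]
        r.move_ptp(q,rot(np.pi));r.hold(.3);snap("wrist",f"{nm}{i}")
print(r.current_time(),r.current_ee_pos())
a=[cv2.imread(f"pics/{n}.png") for n in("c0","k0")]
cv2.imwrite("pics/v1.png",cv2.resize(np.vstack(a),None,fx=.75,fy=.75))
```

```text
6.1167 [ 0.48999949 -0.13765871  0.35990828]
```

View pics/v1.png

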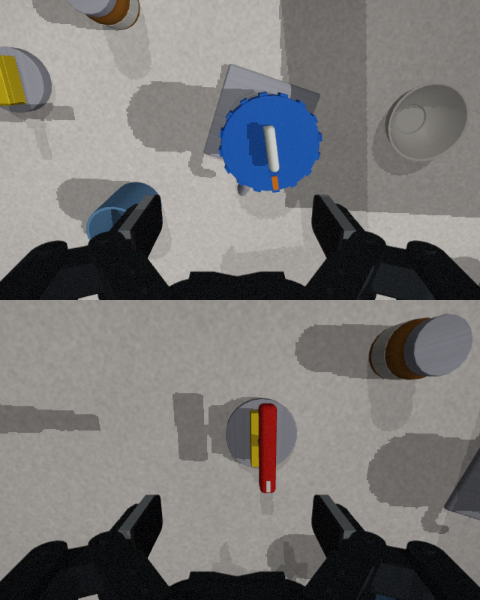

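The upper view shows the cap centred near (361,190) in full-frame pixels, with its wing nearly along world x and the orange mark at its far end. The lower view shows the red handle near (356,197), the yellow cup below it and the stand around it, all clear of the fingers. Next I triangulate, then take a view with the camera straight above each object.

```bash
cat >> h.py <<'E'
def ends(f,m,z=None):
    """long-axis end points (pixels) of the biggest blob, far image end last"""
    c=m if m.ndim==3 else blobs(m)[0]
    b=cv2.boxPoints(cv2.minAreaRect(c));b=b[np.argsort(b[:,1])]
    return b[:2].mean(0),b[2:].mean(0)
def wing(f):
    """white blob lying inside the blue cap"""
    bl=blobs(mask(f["img"],"blue"))[0];hull=np.zeros(f["img"].shape[:2],np.uint8)
    cv2.fillPoly(hull,[cv2.convexHull(bl)],255)
    return blobs(mask(f["img"],"white")&hull)[0],bl,blobs(mask(f["img"],"orange")&cv2.dilate(hull,None,iterations=3),4)[0]
def redclosed(f):
    m=mask(f["img"],"red");b=blobs(m)
    return cv2.convexHull(np.vstack([x for x in b if cv2.contourArea(x)>15]))
E
python3 - <<'E'
from h import *
L=lambda n:dict(np.load(n+".npz"))
k=[L("k0"),L("k1")];c=[L("c0"),L("c1")]
E=[ends(f,redclosed(f)) for f in k]
for i in(0,1): print("handle end",tri([(f,e[i]) for f,e in zip(k,E)]),[e[i].round(1) for e in E])
ye=[blobs(mask(f["img"],"yellow"))[0] for f in k];print("yellow",[cv2.minAreaRect(y) for y in ye])
W=[wing(f) for f in c];E=[ends(f,w[0]) for f,w in zip(c,W)]
for i in(0,1): print("wing end",tri([(f,e[i]) for f,e in zip(c,E)]),[e[i].round(1) for e in E])
print("cap",tri([(f,cv2.fitEllipse(cv2.convexHull(w[1]))[0]) for f,w in zip(c,W)]))
print("mark",tri([(f,cv2.minAreaRect(w[2])[0]) for f,w in zip(c,W)]))
E
```

```text
handle end (array([ 0.44410179, -0.1771178 ,  0.08203456]), np.float64(0.00010238960829508364)) [array([356.5, 138. ], dtype=float32), array([260.4, 138.8], dtype=float32)]
handle end (array([ 0.5350107 , -0.17440189,  0.08527862]), np.float64(2.7812776154218442e-05)) [array([356.5, 256. ], dtype=float32), array([268.8, 256.4], dtype=float32)]
yellow [((338.5, 184.5), (75.0, 11.0), 90.0), ((283.4007873535156, 183.9124755859375), (74.72919464111328, 13.785601615905762), 86.42366790771484)]
wing end (array([0.53009741, 0.17342423, 0.14349012]), np.float64(6.084356754822353e-05)) [array([359.4, 168. ], dtype=float32), array([265.1, 167.6], dtype=float32)]
wing end (array([0.57712874, 0.18070615, 0.14380031]), np.float64(3.908551562148263e-05)) [array([366.7, 228.3], dtype=float32), array([277.2, 228.2], dtype=float32)]
cap (array([0.55025862, 0.17627426, 0.12781961]), np.float64(7.303436377842659e-05))
mark (array([0.59450851, 0.18283659, 0.13275885]), np.float64(6.154752905575309e-05))
```

Run:
```python
from h import *
r.move_ptp([.4895+.071,-.1757,.35],rot(np.pi));r.hold(.3);f=snap("wrist","k2")
c=redclosed(f);e=ends(f,c);print(cv2.minAreaRect(c),e)
P=[onz(f,x,.092) for x in e];d=P[1]-P[0];print(P,"mid",(P[0]+P[1])/2,"len",np.linalg.norm(d),"yaw",np.arctan2(d[1],d[0]))
y=blobs(mask(f["img"],"yellow"));print([cv2.minAreaRect(b) for b in y[:3]])
cv2.imwrite("pics/k2v.png",cv2.resize(f["img"][20:260,160:480],None,fx=2,fy=2))
```

```text
((315.2337341308594, 98.0101318359375), (142.46807861328125, 24.563135147094727), 87.81835174560547) (array([312.522   ,  26.827728], dtype=float32), array([317.94547, 169.19254], dtype=float32))
[array([ 0.44553648, -0.17711956,  0.092     ]), array([ 0.53281547, -0.17374321,  0.092     ])] mid [ 0.48917597 -0.17543138  0.092     ] len 0.08734427537570624 yaw 0.03866529031854897
[((330.0, 100.5), (85.0, 6.0), 90.0), ((299.3065185546875, 101.46898651123047), (85.12936401367188, 6.264598846435547), 87.79740142822266)]
```

View pics/k2v.png

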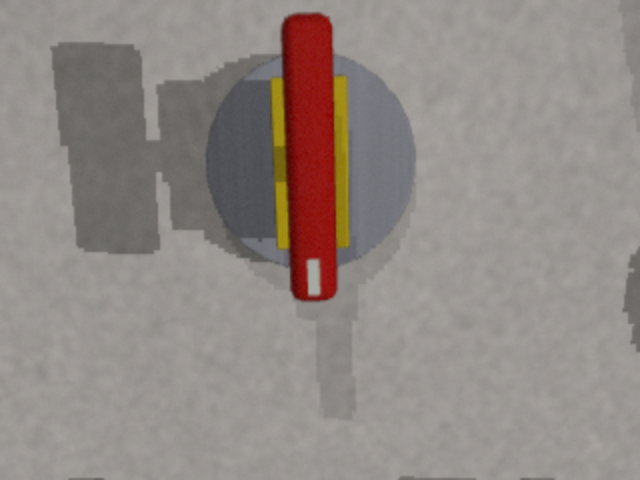

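Run:
```python
from h import *
x,y,yaw=.4892,-.1755,np.pi+.037
r.set_gripper(.05);r.move_ptp([x,y,.29],rot(yaw));F0=np.array(r.current_force());print("F0",F0.round(2),np.round(r.current_wrist_torque(),3))
r.move_linear([x,y,.235],feed=.06);r.hold(.2);print(np.array(r.current_force())-F0)
r.set_gripper(0,80);r.hold(.3);print("grip",r.current_width(),r.current_grasp_force(),(np.array(r.current_force())-F0).round(2),np.round(r.current_wrist_torque(),3),r.current_ee_pos())
r.move_linear([x,y,.265],feed=.03);r.hold(.2)
print("lift",r.current_width(),(np.array(r.current_force())-F0).round(2),np.round(r.current_wrist_torque(),3))
r.move_linear([x,y,.41],feed=.15);r.hold(.2);print("held",(np.array(r.current_force())-F0).round(2),np.round(r.current_wrist_torque(),3))
f=snap("wrist","h0");d=snap("top","t1")
print(r.current_time());cv2.imwrite("pics/h0v.png",f["img"])
```

```text
F0 [ 0.79  0.34 -0.08] [-0.046  0.006  0.008]
[-0.35314656 -0.22727011 -0.81368094]
grip 0.014702659055229965 77.91587233543396 [-2.8  -0.83  5.84] [-0.087  0.294  0.043] [ 0.48922487 -0.17556824  0.23524402]
lift 0.01471755837410446 [-1.13 -0.37 -3.15] [-0.018 -0.002 -0.006]
held [-1.12 -0.4  -2.67] [-0.02   0.     0.028]
12.5167
```

View pics/h0v.png

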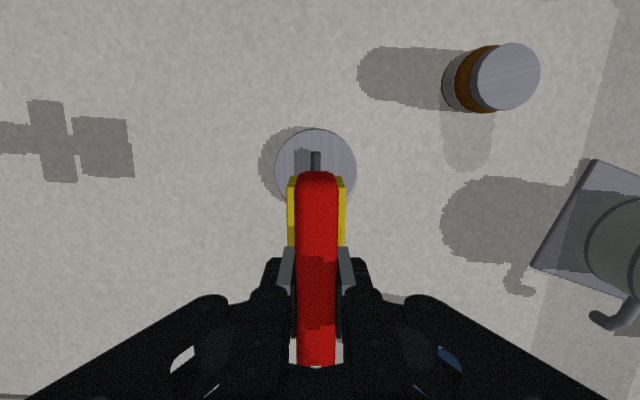

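The key is held straight: the red handle is centred between the pads at column 316, the yellow cup shows below it, and the bare stand bar is at (316,155). Next I view the cap with the camera straight above it.

Run:
```python
from h import *
r.move_ptp([.550+.071,.1765,.42],rot(np.pi));r.hold(.4);f=snap("wrist","c2")
w,bl,mk=wing(f);e=ends(f,w);P=[onz(f,x,.149) for x in e];d=P[1]-P[0]
print("wing",cv2.minAreaRect(w),"mid",(P[0]+P[1])/2,"len",np.linalg.norm(d),"yaw",np.arctan2(d[1],d[0]))
c=onz(f,cv2.fitEllipse(cv2.convexHull(bl))[0],.132);m=onz(f,cv2.minAreaRect(mk)[0],.132);d=m-c
print("cap",c,"mark",m,np.linalg.norm(d),"yaw",np.arctan2(d[1],d[0]))
print(r.current_ee_pos(),np.round(r.current_force(),2),np.round(r.current_wrist_torque(),3),r.current_time())
cv2.imwrite("pics/c2v.png",cv2.resize(f["img"][0:240,160:480],None,fx=2,fy=2))
```

```text
wing ((315.7920837402344, 105.71095275878906), (71.01766204833984, 13.82137393951416), 80.83765411376953) mid [0.55312296 0.17653599 0.149     ] len 0.04646432259919526 yaw 0.1647648394691337
cap [0.54968086 0.17638836 0.132     ] mark [0.59453989 0.18293765 0.132     ] 0.04533459872272736 yaw 0.14497300439363023
[0.62103195 0.17621847 0.42005653] [ 0.54 -0.25 -2.34] [-0.002  0.046  0.002] 14.3667
```

View pics/c2v.png

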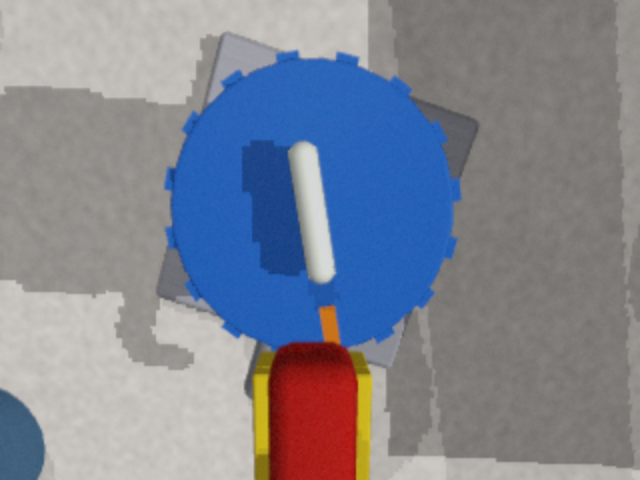

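The cap fills the crop around (312,200) and the white wing runs from (303,142) to (321,283). The wing's middle comes out 3 mm off the disc centre. Shading at the wing end or the key hiding part of the rim could cause that, so I refine both from the saved images.

Run:
```python
from h import *
from scipy.optimize import least_squares
for n in("c0","c1","c2"):
    f=dict(np.load(n+".npz"));img=f["img"];b=mask(img,"blue");bl=blobs(b)[0]
    hull=np.zeros(img.shape[:2],np.uint8);cv2.fillPoly(hull,[cv2.convexHull(bl)],255)
    hsv=cv2.cvtColor(img,cv2.COLOR_BGR2HSV);nb=((hsv[...,1]<130)*255).astype(np.uint8)&cv2.erode(hull,None,iterations=6)
    w=blobs(nb)[0];e=ends(f,w);P=[onz(f,x,.147) for x in e];d=P[1]-P[0]
    print(n,"wing",np.round(e,1).tolist(),"mid",((P[0]+P[1])/2).round(4),"len",np.linalg.norm(d).round(4),"yaw",np.arctan2(d[1],d[0]).round(3))
    Q=np.array([onz(f,p[0],.132) for p in cv2.convexHull(bl)])[:,:2]
    if n=="c2": Q=Q[Q[:,0]<.59]
    else: Q=Q[Q[:,0]>.54]   # far rim: top edge seen, not the side wall
    s=least_squares(lambda v:np.hypot(*(Q-v[:2]).T)-v[2],[.55,.176,.052],loss="soft_l1",f_scale=.0005);print("  circle",s.x.round(4))
    c=s.x
    i=int(round(np.mean([x[1] for x in e])));col=int(np.mean([x[0] for x in e]))
```

```text
c0 wing [[357.5, 166.8000030517578], [365.8999938964844, 229.3000030517578]] mid [0.5527 0.1756 0.147 ] len 0.0487 yaw 0.167
  circle [0.5528 0.1759 0.0535]
c1 wing [[264.6000061035156, 166.6999969482422], [277.1000061035156, 228.8000030517578]] mid [0.5526 0.1773 0.147 ] len 0.0483 yaw 0.152
  circle [0.5525 0.1766 0.0536]
c2 wing [[310.0, 70.0], [320.8999938964844, 141.3000030517578]] mid [0.5531 0.1763 0.147 ] len 0.0476 yaw 0.157
  circle [0.5533 0.1764 0.0535]
```

The three views now agree: the wing is centred at (0.553, 0.1764) with yaw 0.155. I lower the key under force watch.

Run:
```python
from h import *
x,y,yaw=.553,.1764,np.pi+.155
r.move_ptp([x,y,.385],rot(yaw));r.hold(.3)
F0=np.array(r.current_force());T0=np.array(r.current_wrist_torque());print(F0.round(2),T0.round(3))
for z in list(np.arange(.372,.3535,-.003))+list(np.arange(.353,.3475,-.001)):
    r.move_linear([x,y,z],feed=.02);F=np.array(r.current_force())-F0
    print(round(z,4),r.current_ee_pos().round(4)[2],F.round(2),(np.array(r.current_wrist_torque())-T0).round(3))
    if F[2]>5: break
print(r.current_time());snap("wrist","s0");snap("scene","s1")
```

```text
[-0.11  0.9  -3.83] [-0.002  0.015 -0.017]
0.372 0.3721 [ 0.49 -1.33  1.45] [-0.011 -0.063  0.031]
0.369 0.3689 [ 0.17 -0.48  0.99] [ 0.051 -0.003  0.044]
0.366 0.3658 [ 0.14 -0.51  1.68] [ 0.009 -0.015  0.032]
0.363 0.3628 [-0.38 -0.95  0.61] [-0.069  0.025  0.031]
0.36 0.3599 [ 0.24 -1.16  1.56] [ 0.043 -0.009 -0.008]
0.357 0.3568 [ 0.47 -1.45  0.82] [-0.031  0.011  0.048]
0.354 0.3539 [-0.41 -0.52  1.18] [-0.029 -0.054 -0.034]
0.353 0.353 [-0.1  -1.05  0.37] [ 0.005 -0.011 -0.022]
0.352 0.3519 [ 0.08 -1.94  0.85] [ 0.019 -0.028 -0.007]
0.351 0.3509 [-0.63 -1.15 -0.22] [-0.053 -0.012 -0.075]
0.35 0.3499 [ 0.41 -1.04  1.18] [ 0.061 -0.024  0.016]
0.349 0.3493 [-0.38 -1.45  3.22] [-0.    -0.001  0.016]
0.348 0.3491 [-2.27 -1.91 13.01] [-0.083  0.513  0.026]
19.175
```

Seated at TCP z 0.349 with the contact force rising. I ease the press and turn with the wrist joint, watching the torque.

```bash
cat >> h.py <<'E'
def tz(n=5):
    v=[]
    for _ in range(n): r.hold(.02);v.append([r.current_wrist_torque()[2],r.current_force()[2]])
    return np.mean(v,0)
def cupangle(f):   # image directions of handle and of cup edges, via camera
    out={}
    for c in("red","yellow"):
        for b in blobs(mask(f["img"],c),40)[:2]: 
            out.setdefault(c,[]).append(np.round(cv2.fitLine(b,cv2.DIST_L2,0,.01,.01).ravel(),3).tolist()+[cv2.contourArea(b)])
    return out
E
python3 - <<'E'
from h import *
x,y,yaw=.553,.1764,np.pi+.155
r.move_linear([x,y,.3487],feed=.02);q=np.array(r.ik([x,y,.3487],rot(yaw)));b=tz(8);print("base",b.round(3),q.round(3),r.current_joint_pos().round(3))
a=0;a0=None
while a<1.45:
    a+=.05 if a0 is None else .025
    r.move_j((q+[0,0,0,0,0,a]).tolist());t=tz()-b
    print(round(a,3),t.round(3),end=" | ")
    if a0 is None and abs(t[0])>.14: a0=a
    if a0 and a>=a0+.07: break
np.savez("turn.npz",q=q,a=a,b=b)
print(r.current_time(),r.current_ee_pos());f=snap("wrist","u0");print(cupangle(f));print(cupangle(dict(np.load("s0.npz"))))
cv2.imwrite("pics/u0v.png",np.vstack([dict(np.load("s0.npz"))["img"][100:,120:520],f["img"][100:,120:520]]))
E
```

```text
base [0.014 5.841] [ 0.195  0.49   1.733  0.     0.918 -1.531] [ 0.195  0.49   1.733  0.     0.918 -1.531]
0.05 [-0.107  0.247] | 0.1 [-0.054  0.203] | 0.15 [-0.073  0.57 ] | 0.2 [-0.066  0.411] | 0.25 [-0.048  0.257] | 0.3 [-0.058  0.519] | 0.35 [-0.063  0.668] | 0.4 [-0.06  0.87] | 0.45 [-0.083  0.16 ] | 0.5 [-0.062  0.335] | 0.55 [0.225 0.1  ] | 0.575 [0.221 0.191] | 0.6 [0.251 0.816] | 0.625 [0.246 0.295] | 24.325 [0.55309571 0.17617139 0.34914514]
{'red': [[0.0, -1.0, 315.760986328125, 270.4079895019531, 7514.5]], 'yellow': [[0.01600000075995922, 1.0, 288.60400390625, 210.83200073242188, 607.5], [0.052000001072883606, 0.9990000128746033, 339.1780090332031, 210.95899963378906, 157.0]]}
{'red': [[0.003000000026077032, -1.0, 315.77398681640625, 270.4389953613281, 7567.5]], 'yellow': [[0.020999999716877937, -1.0, 290.4049987792969, 210.5, 415.0], [0.010999999940395355, 1.0, 340.89898681640625, 210.5070037841797, 385.0]]}
```

View pics/u0v.png

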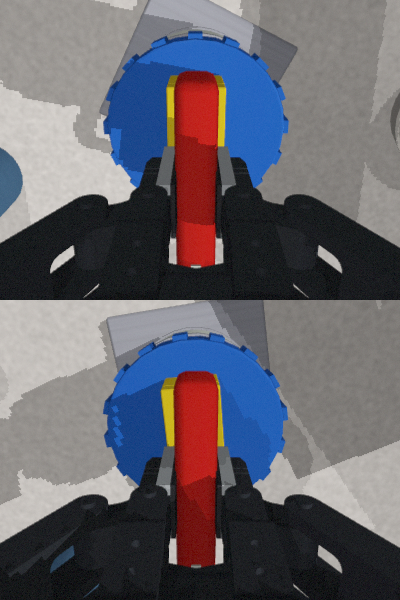

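The red handle stays straight while the yellow cup has swung about 6 px (roughly 0.09 rad) against it. The torque has levelled off at 0.25 N m, so the break-over lies between 0.075 and 0.125 rad. I add 0.09 rad, hold, then ease back.

Run:
```python
from h import *
d=np.load("turn.npz");q,a,b=d["q"],float(d["a"]),d["b"]
go=lambda a:r.move_j((q+[0,0,0,0,0,a]).tolist())
for s in(.03,.06,.09): go(a+s);print(round(a+s,3),(tz()-b).round(3),end=" | ")
r.hold(.3);f=snap("wrist","u1");print(cupangle(f),r.current_time())
a+=.09
for s in np.arange(.04,.33,.04):
    go(a-s);t=tz()-b;print(round(a-s,3),t.round(3),end=" | ")
    if s>.1 and t[0]<0: break
np.savez("turn.npz",q=q,a=a-s,b=b);g=snap("wrist","u2");print(cupangle(g),r.current_time())
cv2.imwrite("pics/u12.png",np.vstack([x["img"][100:,120:520] for x in(f,g)]))
```

```text
0.655 [0.223 0.544] | 0.685 [0.243 0.436] | 0.715 [0.258 0.526] | {'red': [[0.0, -1.0, 315.75201416015625, 270.41900634765625, 7519.5]], 'yellow': [[0.04600000008940697, 0.9990000128746033, 287.0199890136719, 211.0, 804.5], [0.0860000029206276, 0.9959999918937683, 339.2690124511719, 230.65699768066406, 72.5]]} 25.725
0.675 [0.247 0.342] | 0.635 [0.256 0.639] | 0.595 [0.254 0.831] | 0.555 [0.244 0.314] | 0.515 [ 0.043 -0.075] | 0.475 [0.063 0.348] | 0.435 [0.02  0.161] | 0.395 [0.026 0.202] | {'red': [[0.003000000026077032, -1.0, 315.79998779296875, 270.42401123046875, 7550.5]], 'yellow': [[0.023000000044703484, -1.0, 290.35400390625, 210.74200439453125, 418.5], [0.009999999776482582, 1.0, 340.94000244140625, 211.2209930419922, 369.5]]} 28.4417
```

View pics/u12.png

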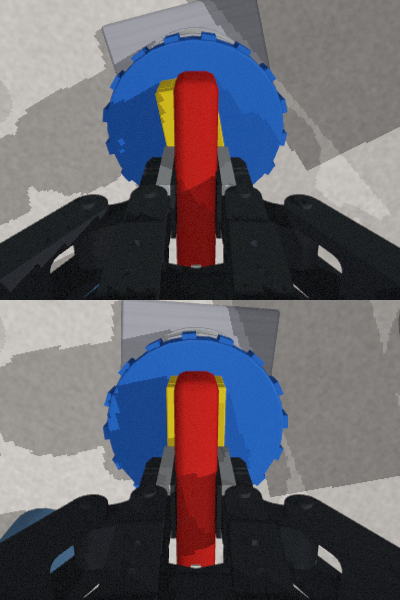

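The upper crop shows the cup swung clearly against the handle (clicked at about 0.18 rad); the lower shows them in line again. The backlash may have loosened the cap a little, so I turn back to just short of the click, unload within the play, and lift off.

Run:
```python
from h import *
d=np.load("turn.npz");q,b=d["q"],d["b"]
go=lambda a:r.move_j((q+[0,0,0,0,0,a]).tolist())
for a in(.45,.49,.515,.485): go(a);print(a,(tz()-b).round(3),end=" | ")
p=r.current_ee_pos();print(p)
for z in(.355,.362,.369,.376): r.move_linear([.553,.1764,z],feed=.03);print(z,(tz(2)).round(2),end=" | ")
r.move_linear([.553,.1764,.42],feed=.15)
# look at the cap from where the camera is above it
r.move_ptp([.553+.071,.1764,.43],rot(np.pi));r.hold(.4);f=snap("wrist","c3")
img=f["img"];bl=blobs(mask(img,"blue"))[0];hull=np.zeros(img.shape[:2],np.uint8);cv2.fillPoly(hull,[cv2.convexHull(bl)],255)
nb=((cv2.cvtColor(img,cv2.COLOR_BGR2HSV)[...,1]<130)*255).astype(np.uint8)&cv2.erode(hull,None,iterations=6)
e=ends(f,blobs(nb)[0]);P=[onz(f,x,.147) for x in e];v=P[1]-P[0];print("wing yaw now",np.arctan2(v[1],v[0]),"len",np.linalg.norm(v))
c=cupangle(f);print(c,r.current_time(),r.current_force(),r.current_width())
# on to above the stand
r.move_ptp([.4892,-.1755,.42],rot(np.pi+.037));r.hold(.4);g=snap("wrist","h1");print(cupangle(g),cupangle(dict(np.load("h0.npz"))))
cv2.imwrite("pics/h1v.png",np.vstack([x["img"][:300,120:520] for x in(f,g)]))
```

```text
0.45 [-0.077 -0.041] | 0.49 [-0.069  0.298] | 0.515 [-0.068  0.221] | 0.485 [0.026 0.482] | [0.5531237  0.17619703 0.34916495]
0.355 [ 0.07 -1.71] | 0.362 [ 0.03 -2.36] | 0.369 [ 0.   -2.78] | 0.376 [ 0.01 -3.17] | wing yaw now -0.2560933677047999 len 0.047277670703015647
{'red': [[0.0020000000949949026, -1.0, 315.7929992675781, 270.239990234375, 7563.0]], 'yellow': [[0.01600000075995922, -1.0, 290.4729919433594, 210.5, 405.0], [0.013000000268220901, 1.0, 340.94000244140625, 210.98699951171875, 376.0]]} 32.7417 [-0.18847284 -0.26248594 -2.94843228] 0.014791607771976948
{'red': [[0.0020000000949949026, -1.0, 315.7720031738281, 270.39898681640625, 7556.5]], 'yellow': [[0.017000000923871994, -1.0, 290.4389953613281, 210.5, 408.0], [0.012000000104308128, 1.0, 340.906005859375, 210.7519989013672, 372.5]]} {'red': [[0.0010000000474974513, -1.0, 315.7430114746094, 269.97100830078125, 7554.5]], 'yellow': [[0.01899999938905239, -1.0, 290.4859924316406, 210.5, 403.0], [0.010999999940395355, 1.0, 340.94000244140625, 210.76499938964844, 371.5]]}
```

View pics/h1v.png

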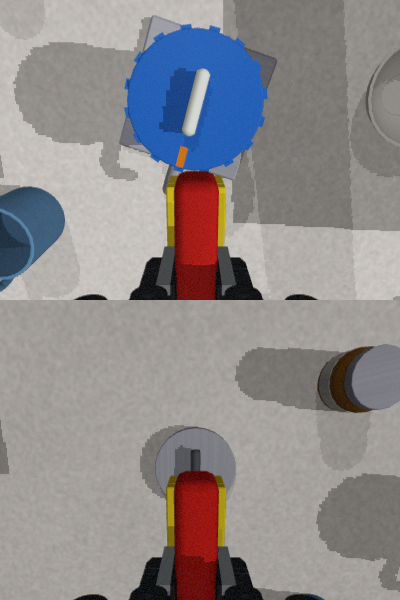

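The cap has turned about 0.41 rad (18 mm at the mark) and the key sits in the hand exactly as at pick-up, with the stand bar in line at column 195. I set it back down.

Run:
```python
from h import *
x,y=.4892,-.1755
r.move_linear([x,y,.27],feed=.12);r.hold(.3);F0=tz(5)
for z in(.262,.256,.25,.244,.240,.238,.237,.236,.235,.2345):
    r.move_linear([x,y,z],feed=.025);F=tz(2)-F0;print(z,r.current_ee_pos()[2].round(4),F.round(2),r.current_force().round(1)[:2],end=" | ")
    if F[1]>6: break
r.set_gripper(.05);r.hold(.4);print("open",r.current_width(),r.current_force().round(2))
r.move_linear([x,y,.29],feed=.08);r.set_gripper(.085)
r.move_ptp([.4895+.071,-.1757,.35],rot(np.pi));r.hold(.4);f=snap("wrist","k3")
c=redclosed(f);e=ends(f,c);P=[onz(f,v,.092) for v in e];d=P[1]-P[0];print("mid",(P[0]+P[1])/2,"len",np.linalg.norm(d),"yaw",np.arctan2(d[1],d[0]))
for n in("k2","k3"): print(n,[cv2.minAreaRect(b) for b in blobs(mask(np.load(n+".npz")["img"],"yellow"))[:2]])
g=snap("scene","e1");snap("top","e2");print(r.current_time())
cv2.imwrite("pics/endv.png",np.vstack([cv2.resize(f["img"][20:220,160:480],None,fx=1.5,fy=1.5),cv2.resize(g["img"][110:270,190:430],(480,270))]))
```

```text
0.262 0.2619 [0.06 0.21] [-0.1 -0.4] | 0.256 0.2559 [-0.03  0.89] [ 0.5 -0.3] | 0.25 0.2499 [0.   0.04] [-0.3  0.4] | 0.244 0.2439 [ 0.01 -0.05] [-0.1  0.1] | 0.24 0.2399 [0.02 0.17] [-0.4 -0.6] | 0.238 0.2379 [-0.    0.08] [ 0.7 -0.1] | 0.237 0.237 [-0.01  0.15] [ 0.3 -0.4] | 0.236 0.236 [ 0.03 -0.46] [-0.8 -0.7] | 0.235 0.2353 [0.01 5.5 ] [-0.6  1. ] | 0.2345 0.2352 [ 0.04 13.66] [-2.2  0.4] | open 0.05026626356596665 [ 0.48 -0.18 -0.68]
mid [ 0.48947191 -0.17589999  0.092     ] len 0.08757835730897102 yaw 0.01953990542963901
k2 [((330.0, 100.5), (85.0, 6.0), 90.0), ((299.3065185546875, 101.46898651123047), (85.12936401367188, 6.264598846435547), 87.79740142822266)]
k3 [((299.7056579589844, 101.53357696533203), (85.21973419189453, 6.177586078643799), 87.58048248291016), ((330.7398986816406, 100.49520111083984), (85.12297058105469, 6.1787638664245605), 88.85424041748047)]
43.0417
```

View pics/endv.png

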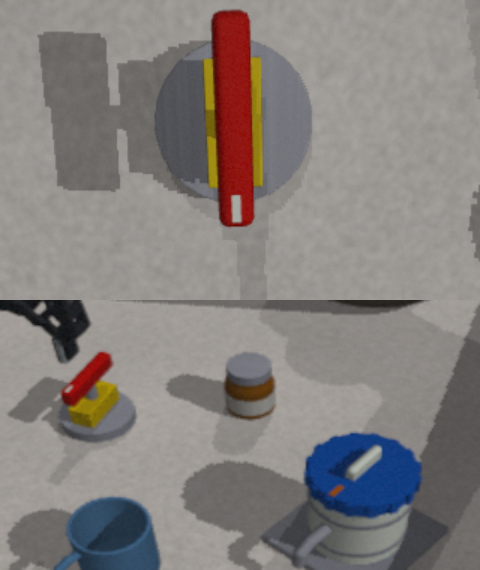

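The key stands fully down and upright on its stand, released and in line, and the cap's mark has been turned. The mug and jar show no sign of being disturbed. I hand it in.

```bash
python3 -c "
from bench import r
print(r.hand_in())"
```

```text
the job is handed in; nothing more can be done
None
```

I handed the job in at about 43 s (limit 72 s): the key clicked at roughly 0.18 rad, the cap is left about 0.41 rad clockwise (some 18 mm at the mark) but may sit a few hundredths of a radian short of its gasket stop, and the key is back down on its stand and released; no verdict was returned.

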